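# Shuttle a pinned beetle round the guide track to the imaging camera

## Task

Pick up the wooden specimen carrier, set it down flat in the straight loading leg of the white guide track (either way round) and let go of it. Then push it along the track, round the corner and fully home against the end stop, so that the hinged keeper drops behind its leading post; do not lift it over the corner, keep it upright, and leave everything else on the bench where it is.

Things in the scene. Friction and masses are not known exactly. Their poses are not given: they have to be found in the camera images.
- carrier: Loose wooden carrier, 0.3 kg, 124 mm long (own x), 56 wide, same either way round. Base 12 mm thick: two discs of 56 mm diameter at x = +34 and -34, joined by a web 30 wide. In the middle a grip block 44 (x) by 24 (y), from 12 to 42 mm above the underside, foam top, 6 mm high beetle on it. On each disc a central post, 14 mm diameter, top at 64 mm. Origin: centre of underside; z up.
- track: Fixed L-shaped track: white floor 6 mm thick, aluminium walls 6 mm thick, tops 20 mm above the bench; channel 62 mm wide. Origin: centre of the corner's arc, at bench height. Centre line in its axes (mm): loading leg y = -90 from the open mouth x = -140 to x = 0; quarter arc of radius 90 from (0,-90) to (90,0); far leg x = 90, going +y to the end stop's face at y = 147. Open above before y = 65.
- load (a point): Floor of the loading leg (6 mm above the bench) at x = -65, y = -90 mm of the track: a good place for the carrier's origin, its long axis along the track's x. Site axes are the track's.
- home (a point): Floor of the far leg at x = 90, y = 85 mm of the track: the carrier's origin when its leading disc touches the end stop, its long axis along the track's y. Its rear end is then at y = 23 mm, in the open. Beyond y = 110 mm an inclined camera on a stand, lens 185 mm and stand 310 mm above the bench.
- keeper (a joint): Angle of the smooth steel keeper, a 30 g drop bail across the far leg, no spring, hinged 62 mm up at y = 165 mm of the track between posts 75 mm high. 0 = down, grows when lifted, to 0.9. Its ramp (from y = 66 mm) faces the corner: the pushed carrier's leading post lifts it about 0.25 rad, the bail then falls behind the post, some 5 mm before the end stop. The block passes under it.
- keeper_blade (a point): Middle of the lower edge of the keeper's blade, 55 mm above the bench when down, at x = 90, y = 107 mm of the track: the face that stands behind the leading post.
- setting_board: Bystander: a small wooden setting board with two pale foam strips and a groove, 120 x 66 x 28 mm, flat, no posts. Origin: centre of the underside. It and the carrier may have changed places.
- petri: Bystander: a shallow glass dish, 90 mm in diameter, 15 mm high. Origin: centre of the underside.
- cap: Bystander: an orange plastic ring cap, 38 mm in diameter, 16 mm high, lying inside the bend of the track. Origin: centre of the underside.
- vial: Bystander: a clear vial with a blue cap, lying, 93 mm long, 28 mm in diameter. Origin: under its middle.
- forceps: Bystander: steel forceps lying flat, 120 mm long, 8 mm high. Origin: underside of the middle.
- pin_jar: Bystander: a clear jar, 48 mm in diameter, 60 mm high. Origin: centre of the underside.
- brush: Bystander: a brush 160 mm long, lying. Origin: underside.
Not all that is in view belongs to the job. Of the things that look like the carrier, the middle-sized one is meant.

How it is judged:
By the outcome, as a careful person would: the job done as asked, in the order asked, and still so for the second after the job is handed in, with the robot touching nothing.
It also fails if it takes over 64 s, if anything falls off the work surface, if the arm or the gripper's body presses on something with over 40 N, if the wrist force passes 120 N, or if a joint passes its speed limit or range.

## Robot

A 7-joint arm with a two-finger parallel gripper is mounted at the origin on the work surface. World frame = base frame: x ahead of the robot, y to its left, z up, the work surface at z = 0. Lengths are in mm, angles in rad, forces in N, time in s.
With the tool pointing down it reaches from about 350 to 900 mm from the base axis. Payload 19.9 kg.
Tool frame: the origin (TCP) lies between the finger pads; the fingertips stand 11 mm ahead of it and the grasp point (between the pads) lies 8 mm behind it (arm.tips_ahead is the z of the fingertips in the tool frame, in mm); z points along the fingers, y is the line along which they close (so a half turn about z gives the same grasp; the last joint's range is limited). The gripper opens to 85 mm and grips with 20 to 120 N. Pads are 22 mm wide; open, the fingers measure 114 mm over their backs; the gripper's body (76 mm by 85 mm) begins 54 mm behind the grasp point. The pads swing forward as they close: fully open they stand 13 mm farther back than shut.
Start: joints at [-1.302, 0.417, -0.01, 1.614, 0.005, 1.111, -0.053], TCP at [190.532, 595.231, 242.26] pointing down, gripper open.
Joint ranges: [-2.81, 2.81], [-0.39, 2.02], [-1.27, 1.25], [0.06, 2.57], [-1.19, 4.33], [0.19, 2], [-2.82, 2.82]. Speed limits (rad/s): [1.89, 1.89, 2.39, 2.39, 3.01, 3.01, 3.01].

## Interface

Orientations are given as [roll, pitch, yaw] about the fixed x, y, z axes, in that order (R = Rz(yaw) Ry(pitch) Rx(roll)).
In Python, from plant import arm, viewer, job_done gives the robot as it stands.
- The arm moves only by the tool drive_tool, never from a script. Its argument "moves" is a list of rows, each an object of numbers: "ax", "ay", "az": the turn, a rotation vector about the tool's x, y, z in rad; "dx", "dy", "dz": the shift along the tool's x, y, z in m; "jaw": the opening, from 0 (shut) to 1 (fully open). In form: [{"ax": .., "ay": .., "az": .., "dx": .., "dy": .., "dz": .., "jaw": ..}, ...]. A call has 1 to 12 rows; each row shifts and turns the commanded pose from where the row before left it, along the tool's axes as they then stand; what a row does not reach is not made up. A row lasts 1/8 s, in which the tool goes at most 62.5 mm and 10.7 degrees, less where a joint would pass 70% of its speed; a pose out of reach is approached as far as the arm can. A call with a gripper value outside its range is refused whole. The fingers move at their own pace and stop on an object; "newtons" is the grip in N (left out, the last holds). Time passes only in rows, so rows that do not move let the fingers close. It gives the time, the measured TCP pose, the force, the opening and the grip force at its end, in the units of the state.
- arm.read_state(): the state, without advancing time (a new reading comes with each control period).
- viewer.get_image(name): name is "side" or "top"; returns a dict with "img" (420x560x3 uint8, red, green, blue), "vfov" (degrees; the focal length in pixels is half the picture's height over the tangent of half this angle, whatever the lens; pixels are square), "cx", "cy" (the principal point, pixels), "pose" (4x4, takes a point from camera to world coordinates). Camera axes: x right, y down, z forward; pixel columns grow to the right and rows downward; lengths in mm; the calibration is good to about 2 mm. A picture is of the moment at which its call begins. There is no depth.
- job_done(): hands the job in; it is judged then, once.
Trained networks look in the newest picture that a camera, given by its name, has taken for a name from the list of things; names that differ only in an ending like _2 or _b are one class to them, and where a whole thing is asked for, a point or a joint stands for the part that bears it (a point fixed in the world has none). Each returns a list of dicts, best first, with "confidence" (0 to 1); they miss things now and then, are a little off and sometimes report something else, mostly with a low value. They report only what shows in the picture. A call takes as long as a camera call. They do not tell look-alikes from the thing itself.
- viewer.silhouettes(camera, query): "mask" (420x560 bool, what is visible of it) and "box" ([left, top, right, bottom] in pixels, round what is visible of it).
- viewer.mark_of(camera, query): "centre" ([column, row] in pixels: a listed point, or the origin of a listed thing).
The state is a dict: "time": time; "qpos": joint angles; "qvel": joint speeds; "joint_torque": joint torques, N m; "eef_pos": TCP position; "ee_rot": TCP orientation; "force": force on the tool from outside, world axes, zero at the start; "moment": the same for the moment, N m; "opening": finger opening in mm; "grip_force": force on a finger pad.
Only numpy, scipy, OpenCV 4.12 (cv2) and the standard library are available. Lean on these libraries where they do the work, as an engineer would, in place of code of your own. Each camera call takes 0.05 s, during which the arm holds its last target. There are 200 camera calls.

## Working session

There is one attempt and no reset: what is moved stays moved. The work goes in short steps, Python scripts to look and compute and a tool call to move; the robot and the scene stay as the last step left them, time stands still between calls to the robot, and variables do not carry over. Pictures are saved under pics/ and viewed, at most 10 in all, crops included, and the job is handed in when it is done.

Besides the shell and the picture viewer there is one more tool, called as name(argument=value, ...), one argument or row to a line, values as JSON. drive_tool: Moves the arm, as the interface text tells. Its arguments: {"type":"object","properties":{"moves":{"type":"array"},"newtons":{"type":"number"}},"required":["moves"]}

```bash
mkdir -p pics; ls
python3 - <<'E'
from plant import arm, viewer
import cv2,numpy as np
s=arm.read_state(); print({k:np.round(v,3).tolist() if not isinstance(v,(int,float)) else v for k,v in s.items()})
print(arm.tips_ahead)
for n in("side","top"):
    d=viewer.get_image(n); print(n,d['vfov'],d['cx'],d['cy'],np.round(d['pose'],3).tolist())
    cv2.imwrite(f"pics/{n}0.png",d['img'][:,:,::-1])
    for q in("carrier","track","setting_board","keeper_blade","load","home","cap","petri","vial","forceps","pin_jar","brush"):
        print(q,[(np.round(r['centre']).tolist(),round(r['confidence'],2)) for r in viewer.mark_of(n,q)])
E
```

```text
pics
{'time': 0.0, 'qpos': [-1.303, 0.418, -0.01, 1.614, 0.005, 1.111, -0.053], 'qvel': [0.002, -0.0, -0.001, 0.001, 0.001, 0.001, -0.0], 'joint_torque': [0.003, -86.445, 0.681, -43.49, 0.019, 0.008, -0.0], 'eef_pos': [190.443, 594.937, 241.662], 'ee_rot': [-3.14, 0.0, 2.832], 'force': [-0.197, 1.163, 0.022], 'moment': [0.021, 0.003, -0.037], 'grip_force': 0.0, 'opening': 85.24284355142426}
11.0
side 43.858757413227735 277.73356550500887 205.20137354280223 [[0.997, -0.054, 0.046, 481.707], [-0.069, -0.568, 0.82, -1024.457], [-0.018, -0.822, -0.57, 762.216], [0.0, 0.0, 0.0, 1.0]]
carrier [([187.0, 366.0], 0.96), ([298.0, 379.0], 0.88), ([282.0, 327.0], 0.84)]
track [([298.0, 233.0], 0.88)]
setting_board [([251.0, 173.0], 0.77), ([205.0, 296.0], 0.74), ([360.0, 324.0], 0.55)]
keeper_blade [([323.0, 183.0], 0.77)]
load [([274.0, 259.0], 0.63)]
home [([323.0, 207.0], 0.71)]
cap [([294.0, 232.0], 0.53)]
petri [([362.0, 325.0], 0.87), ([296.0, 233.0], 0.6)]
vial [([202.0, 299.0], 0.85), ([232.0, 208.0], 0.67)]
forceps [([230.0, 208.0], 0.78)]
pin_jar [([387.0, 285.0], 0.9)]
brush [([264.0, 148.0], 0.83)]
top 52.17925324353888 279.6165675439259 205.31651828547683 [[0.026, -0.991, 0.13, 403.189], [-1.0, -0.025, 0.014, -33.4], [-0.011, -0.13, -0.991, 1235.911], [0.0, 0.0, 0.0, 1.0]]
carrier [([429.0, 216.0], 0.92), ([420.0, 281.0], 0.8), ([388.0, 222.0], 0.7), ([323.0, 220.0], 0.44)]
track []
setting_board [([190.0, 232.0], 0.88)]
keeper_blade [([250.0, 163.0], 0.6), ([246.0, 256.0], 0.28)]
load [([325.0, 219.0], 0.66)]
home []
cap [([287.0, 204.0], 0.4)]
petri [([395.0, 170.0], 0.78)]
vial [([357.0, 275.0], 0.62)]
forceps [([251.0, 256.0], 0.76)]
pin_jar [([395.0, 170.0], 0.52), ([356.0, 144.0], 0.49)]
brush [([138.0, 215.0], 0.56)]
```

Run:
```python
import cv2
a=cv2.imread("pics/side0.png");b=cv2.imread("pics/top0.png")
cv2.imwrite("pics/side1.png",cv2.resize(a[110:410,130:430],(600,600),interpolation=3))
cv2.imwrite("pics/top1.png",cv2.resize(b[100:325,170:470],(800,600),interpolation=3))
```

```text
(no output)
```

View pics/side1.png

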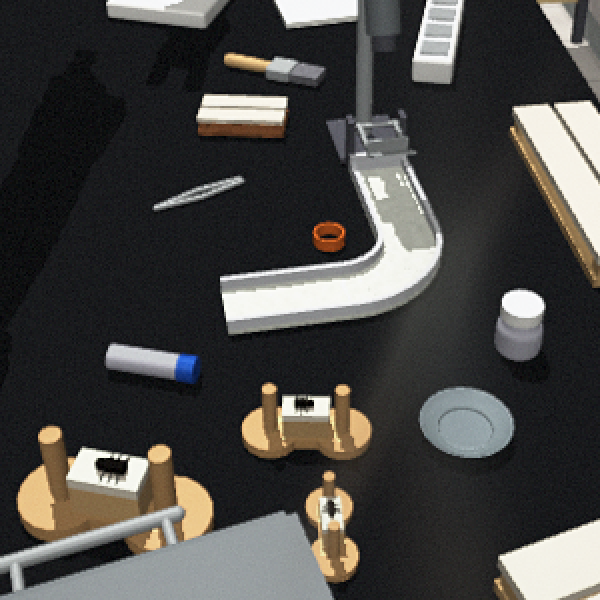

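View pics/top1.png

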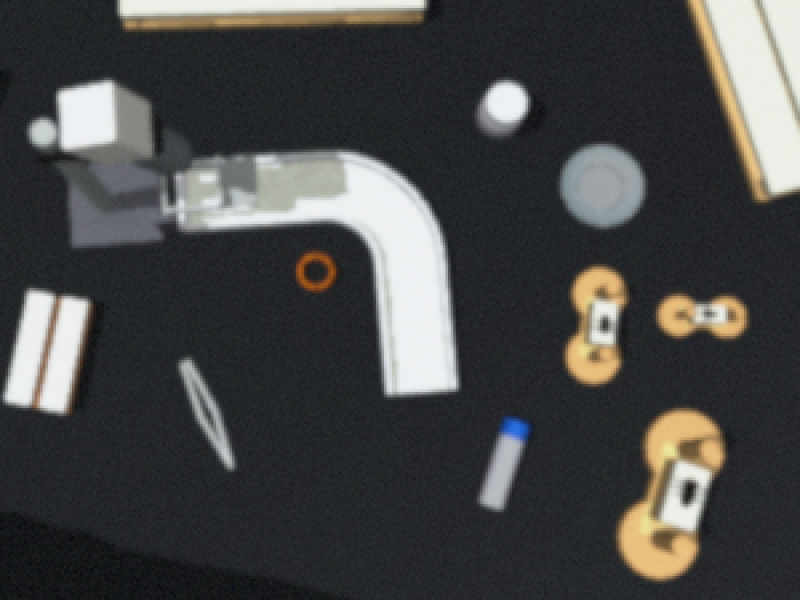

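The side view shows three look-alikes: large at about (187,366), middle-sized at (282,322) and small at (298,379). In the top view they sit at about (427,283), (394,222) and (433,218). I'm choosing the middle-sized one and will check its size by model fit. The track mouth is at top (328,246), the corner leads left (+y), and the keeper is at about (235,175).

```bash
cat > fit.py <<'E'
import cv2,numpy as np
from scipy.optimize import minimize
def disc(x,y,r,n=24):
    t=np.linspace(0,2*np.pi,n,endpoint=False); return np.c_[x+r*np.cos(t),y+r*np.sin(t)]
def rect(a,b,c,d): return np.array([[a,c],[b,c],[b,d],[a,d]],float)
CAR=[(disc(34,0,28),0,12),(disc(-34,0,28),0,12),(rect(-34,34,-15,15),0,12),(rect(-22,22,-12,12),0,42),(disc(34,0,7),0,64),(disc(-34,0,7),0,64)]
def arc(a,b):
    t=np.array([a,b]); return np.r_[np.c_[53*np.cos(t),53*np.sin(t)],np.c_[127*np.cos(t[::-1]),127*np.sin(t[::-1])]]
ts=np.linspace(-np.pi/2,0,13)
TRK=[(rect(-140,0,-127,-53),0,20)]+[(arc(a,b),0,20) for a,b in zip(ts[:-1],ts[1:])]+[(rect(53,127,0,66),0,20)]
TIG=[(rect(30,150,60,260),0,330)]
def project(d,P):
    T=np.linalg.inv(d['pose']); c=np.asarray(P)@T[:3,:3].T+T[:3,3]
    f=210/np.tan(np.radians(d['vfov']/2)); return c[:,:2]/c[:,2:]*f+[d['cx'],d['cy']]
def ray(d,px,z):
    f=210/np.tan(np.radians(d['vfov']/2)); v=d['pose'][:3,:3]@np.array([(px[0]-d['cx'])/f,(px[1]-d['cy'])/f,1]); o=d['pose'][:3,3]
    return o+v*(z-o[2])/v[2]
def world(p,P):
    c,s=np.cos(p[2]),np.sin(p[2]); P=np.asarray(P,float); Q=P.copy()
    Q[:,0]=p[0]+c*P[:,0]-s*P[:,1]; Q[:,1]=p[1]+s*P[:,0]+c*P[:,1]; return Q
S=4
def render(d,parts,p,zoff=0):
    m=np.zeros((420*S,560*S),np.uint8)
    for poly,a,b in parts:
        P=np.r_[np.c_[poly,0*poly[:,:1]+a],np.c_[poly,0*poly[:,:1]+b]]; P[:,2]+=zoff
        h=cv2.convexHull(((project(d,world(p,P))+.5)*S-.5).astype(np.float32))
        cv2.fillConvexPoly(m,np.round(h).astype(np.int32),1)
    return cv2.resize(m.astype(np.float32),(560,420),interpolation=cv2.INTER_AREA)
def fit(obs,parts,p0,ignore=None,zoff=0):
    """obs: list of (image dict, mask)"""
    igs=[1-(render(d,ignore,p0)>0) if ignore else 1 for d,_ in obs]
    def cost(q):
        p=np.array(p0)+np.array([q[0],q[1],q[2]/50]); c=0
        for (d,m),g in zip(obs,igs):
            r=render(d,parts,p,zoff); c+=(np.abs(r-m)*g).sum()/(m*g).sum()
        return c/len(obs)
    best=min((minimize(cost,x0,method='Nelder-Mead',options=dict(initial_simplex=np.array(x0)+np.array([[0,0,0],[8,0,0],[0,8,0],[0,0,8]]),xatol=.05,fatol=1e-4)) for x0 in ([0,0,0],[4,-4,-4])),key=lambda r:r.fun)
    q=best.x; return np.array(p0)+[q[0],q[1],q[2]/50],best.fun
def pick(viewer,cam,name,px):
    ms=viewer.silhouettes(cam,name)
    f=lambda r: np.hypot((r['box'][0]+r['box'][2])/2-px[0],(r['box'][1]+r['box'][3])/2-px[1])
    return min(ms,key=f)['mask'].astype(float)
E
python3 - <<'E'
from fit import *
from plant import viewer
D={n:viewer.get_image(n) for n in("side","top")}
print(np.round(ray(D['top'],(394,222),20)),np.round(ray(D['side'],(282,322),20)))
a=ray(D['top'],(328,246),20);print(a)
M={n:pick(viewer,n,"carrier",px) for n,px in(("side",(282,322)),("top",(394,222)))}
c=ray(D['top'],(394,222),20)
for ns in(["side"],["top"],["side","top"]):
    print("car",ns,fit([(D[n],M[n]) for n in ns],CAR,[c[0],c[1],np.pi/2]))
try:
    print([(n,[(r['box'],r['confidence'],r['mask'].sum()) for r in viewer.silhouettes(n,"track")]) for n in D])
    T={n:viewer.silhouettes(n,"track") for n in D}
    p0=[a[0]+140,a[1]+90,0.0]
    for ns in(["side"],["top"],["side","top"]):
        if all(T[n] for n in ns): print("trk",ns,fit([(D[n],T[n][0]['mask'].astype(float)) for n in ns],TRK,p0,TIG))
except Exception as e: print(repr(e))
E
```

```text
[ 523. -342.   20.] [ 524. -342.   20.]
[ 450.0776138  -155.35617627   20.        ]
car ['side'] (array([ 524.79034738, -340.06022471,    3.03639389]), np.float64(0.06480547550432277))
car ['top'] (array([ 538.01019706, -454.09629544,    1.62342477]), np.float64(0.725796568627451))
car ['side', 'top'] (array([ 524.7679835 , -340.23031822,    3.01513837]), np.float64(1.409961257557778))
[('side', [([241.4, 58.7, 348.6, 280.1], 0.71, np.int64(7621)), ([306.2, 166.3, 337.6, 191.3], 0.45, np.int64(367))]), ('top', [([183.0, 129.0, 340.8, 248.6], 0.9, np.int64(6774))])]
trk ['side'] (array([ 5.79219802e+02, -4.97065018e+01,  9.76347105e-02]), np.float64(0.0928393279075873))
trk ['top'] (array([ 5.79037406e+02, -5.13816021e+01,  8.81250398e-02]), np.float64(0.13780298551581435))
trk ['side', 'top'] (array([ 5.79322134e+02, -5.06387346e+01,  8.77403986e-02]), np.float64(0.11724556940261668))
```

Run:
```python
from fit import *
from plant import viewer
D={n:viewer.get_image(n) for n in("side","top")}
def blob(d,px,thr=55):
    g=d['img'].max(2)>thr; n,l=cv2.connectedComponents(g.astype(np.uint8)); 
    v=np.bincount(l[px[1]-8:px[1]+8,px[0]-8:px[0]+8][g[px[1]-8:px[1]+8,px[0]-8:px[0]+8]]).argmax(); return (l==v).astype(float)
C={"side":blob(D['side'],(282,325)),"top":blob(D['top'],(394,222))}
T={"side":blob(D['side'],(250,262)),"top":blob(D['top'],(325,220))}
print([m.sum() for m in list(C.values())+list(T.values())])
for ns in(["side"],["top"],["side","top"]):
    print(ns,"car",fit([(D[n],C[n]) for n in ns],CAR,[525,-341,-.1]),"trk",fit([(D[n],T[n]) for n in ns],TRK,[579.3,-50.6,.09],TIG))
im=[]
pc,_=fit([(D[n],C[n]) for n in D],CAR,[525,-341,-.1]);pt,_=fit([(D[n],T[n]) for n in D],TRK,[579.3,-50.6,.09],TIG)
for n,(x,y) in(("side",(230,160)),("top",(225,120))):
    w=190;h=200
    v=cv2.resize(D[n]['img'][:,:,::-1],None,fx=2,fy=2,interpolation=3)
    for parts,p in((CAR,pc),(TRK,pt)):
        r=cv2.resize(render(D[n],parts,p),None,fx=2,fy=2); cs,_=cv2.findContours((r>.5).astype(np.uint8),0,1); cv2.drawContours(v,cs,-1,(0,255,0),1)
    im.append(v[y*2:(y+h)*2,x*2:(x+w)*2])
cv2.imwrite("pics/ov.png",np.hstack(im))
```

```text
[np.float64(1790.0), np.float64(870.0), np.float64(98314.0), np.float64(7086.0)]
['side'] car (array([ 5.25033034e+02, -3.38541496e+02, -1.12392223e-01]), np.float64(0.05848463687150838)) trk (array([ 5.80763934e+02, -4.93534263e+01,  8.68345021e-02]), np.float64(0.959795389127247))
['top'] car (array([ 5.24931417e+02, -3.42449899e+02, -1.10807369e-01]), np.float64(0.16889367816091955)) trk (array([ 5.81562067e+02, -5.55188396e+01,  4.90567738e-02]), np.float64(0.094771702367531))
['side', 'top'] car (array([ 5.25121676e+02, -3.39393487e+02, -1.01400314e-01]), np.float64(0.11847849643613947)) trk (array([ 5.81073054e+02, -5.55606858e+01,  4.95498772e-02]), np.float64(0.5280993741608286))
```

View pics/ov.png

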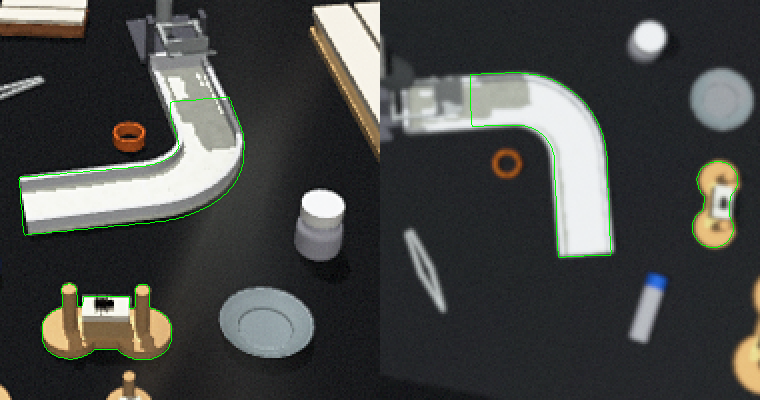

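The crop confirms the outline matches the middle-sized carrier, at (107,325) left panel and (715,205) right panel. The track's yaw is less certain, so I'll measure its edges as lines.

Run:
```python
from fit import *
from plant import viewer
from scipy.ndimage import map_coordinates
from scipy.optimize import least_squares
D={n:viewer.get_image(n) for n in("side","top")}
# edges in track frame: (p0,p1,outward normal,z)
E=[((-125,-127),(-10,-127),(0,-1),20),((-125,-53),(-10,-53),(0,1),0),((127,5),(127,60),(1,0),20),((53,10),(53,60),(-1,0),0),((-140,-120),(-140,-60),(-1,0),6)]
Es=[((-125,-127),(-10,-127),(0,-1),0),((-125,-53),(-10,-53),(0,1),20),((53,10),(53,60),(-1,0),20),((127,5),(127,60),(1,0),0),((-140,-120),(-140,-60),(-1,0),0)]
def arcpts(r): return [((r*np.cos(t),r*np.sin(t)),(np.cos(t),np.sin(t))) for t in np.linspace(-1.4,-.15,14)]
def meas(n,p,verb=False):
    d=D[n]; g=cv2.GaussianBlur(d['img'].max(2).astype(float),(0,0),.6); out=[]
    items=[]
    for k,(a,b,nn,z) in enumerate(E if n=="top" else Es):
        for t in np.linspace(0,1,15): items.append((k,np.array(a)*(1-t)+np.array(b)*t,np.array(nn),z))
    for q,nn in arcpts(127): items.append((5,np.array(q),np.array(nn),20 if n=="top" else 0))
    s=np.arange(-9,9.1,.5)
    for k,q,nn,z in items:
        L=q+s[:,None]*nn; W=world(p,np.c_[L,np.full(len(L),z)]); u=project(d,W)
        v=map_coordinates(g,[u[:,1],u[:,0]],order=1); gr=-np.gradient(v)
        i=gr[2:-2].argmax()+2
        if gr[i]<4: continue
        lo=slice(max(0,i-4),i+5); w=np.clip(gr[lo],0,None); out.append((k,q,nn,(w*s[lo]).sum()/w.sum()))
    return out
for ns in(["top"],["side"],["top","side"]):
    p=np.array([580,-51.,.08])
    for it in range(6):
        O=[(n,)+o for n in ns for o in meas(n,p)]
        A=[];r=[]
        for n,k,q,nn,e in O:
            c,s_=np.cos(p[2]),np.sin(p[2]); nw=np.array([c*nn[0]-s_*nn[1],s_*nn[0]+c*nn[1]]); pw=np.array([-s_*q[0]-c*q[1],c*q[0]-s_*q[1]])
            A.append([nw[0],nw[1],nw@pw]); r.append(e)
        A=np.array(A);r=np.array(r)
        dp=least_squares(lambda x:A@(x*[1,1,.01])-r,[0,0,0],loss='soft_l1').x*[1,1,.01]; p=p+dp
    print(ns,np.round(p,3)); 
    for n in ns: print(n,[(k,len(e),round(float(np.median(e)),1)) for k in range(6) for e in [[o[4] for o in O if o[0]==n and o[1]==k]] if e])
```

```text
['top'] [ 5.80148e+02 -5.29690e+01  8.00000e-02]
top [(0, 15, 1.3), (1, 15, 1.3), (2, 15, 0.5), (3, 15, 0.5), (4, 15, 0.4), (5, 14, 0.0)]
['side'] [ 5.79061e+02 -4.86430e+01  1.04000e-01]
side [(0, 15, 0.7), (1, 15, 1.5), (2, 15, 0.5), (3, 15, 7.7), (4, 15, 0.0), (5, 14, 0.3)]
['top', 'side'] [ 5.79933e+02 -5.05170e+01  9.10000e-02]
top [(0, 15, 3.0), (1, 15, -0.5), (2, 15, 0.6), (3, 15, 0.4), (4, 15, 1.8), (5, 14, 1.9)]
side [(0, 15, -0.6), (1, 15, 2.2), (2, 15, 1.5), (3, 15, 7.3), (4, 15, -0.5), (5, 14, -1.5)]
```

drive_tool(
  moves=[
    {"dx":-0.0355,"dy":-0.0464,"jaw":0.5},
    {"dx":-0.0355,"dy":-0.0464,"jaw":0.5},
    {"dx":-0.0355,"dy":-0.0464,"jaw":0.5},
    {"dx":-0.0355,"dy":-0.0464,"jaw":0.5},
    {"dx":-0.0355,"dy":-0.0464,"jaw":0.5},
    {"dx":-0.0355,"dy":-0.0464,"jaw":0.5},
    {"dx":-0.0355,"dy":-0.0464,"jaw":0.5},
    {"dx":-0.0355,"dy":-0.0464,"jaw":0.5},
    {"dx":-0.0355,"dy":-0.0464,"jaw":0.5},
    {"dx":-0.0355,"dy":-0.0464,"jaw":0.5},
    {"dx":-0.0355,"dy":-0.0464,"jaw":0.5},
    {"dx":-0.0355,"dy":-0.0464,"jaw":0.5},
  ],
)

```text
$.moves[0]: bad value
```

drive_tool(
  moves=[
    {"ax":0,"ay":0,"az":0,"dx":-0.0355,"dy":-0.0464,"dz":0,"jaw":0.5},
    {"ax":0,"ay":0,"az":0,"dx":-0.0355,"dy":-0.0464,"dz":0,"jaw":0.5},
    {"ax":0,"ay":0,"az":0,"dx":-0.0355,"dy":-0.0464,"dz":0,"jaw":0.5},
    {"ax":0,"ay":0,"az":0,"dx":-0.0355,"dy":-0.0464,"dz":0,"jaw":0.5},
    {"ax":0,"ay":0,"az":0,"dx":-0.0355,"dy":-0.0464,"dz":0,"jaw":0.5},
    {"ax":0,"ay":0,"az":0,"dx":-0.0355,"dy":-0.0464,"dz":0,"jaw":0.5},
    {"ax":0,"ay":0,"az":0,"dx":-0.0355,"dy":-0.0464,"dz":0,"jaw":0.5},
    {"ax":0,"ay":0,"az":0,"dx":-0.0355,"dy":-0.0464,"dz":0,"jaw":0.5},
    {"ax":0,"ay":0,"az":0,"dx":-0.0355,"dy":-0.0464,"dz":0,"jaw":0.5},
    {"ax":0,"ay":0,"az":0,"dx":-0.0355,"dy":-0.0464,"dz":0,"jaw":0.5},
    {"ax":0,"ay":0,"az":0,"dx":-0.0355,"dy":-0.0464,"dz":0,"jaw":0.5},
    {"ax":0,"ay":0,"az":0,"dx":-0.0355,"dy":-0.0464,"dz":0,"jaw":0.5},
  ],
)

```text
time: 3.4
eef_pos: [427.0, -66.8, 242.8]
ee_rot: [3.141, 0.001, 2.832]
force: [0.4, 0.9, -0.0]
opening: 42.6
grip_force: 0.0
```

drive_tool(
  moves=[
    {"ax":0,"ay":0,"az":0,"dx":-0.0353,"dy":-0.0462,"dz":0,"jaw":0.5},
    {"ax":0,"ay":0,"az":0,"dx":-0.0353,"dy":-0.0462,"dz":0,"jaw":0.5},
    {"ax":0,"ay":0,"az":0,"dx":-0.0353,"dy":-0.0462,"dz":0,"jaw":0.5},
    {"ax":0,"ay":0,"az":0,"dx":-0.0353,"dy":-0.0462,"dz":0,"jaw":0.5},
    {"ax":0,"ay":0,"az":0,"dx":-0.0353,"dy":-0.0462,"dz":0,"jaw":0.5},
    {"ax":0,"ay":0,"az":0.184,"dx":0,"dy":0,"dz":0,"jaw":0.5},
    {"ax":0,"ay":0,"az":0.184,"dx":0,"dy":0,"dz":0,"jaw":0.5},
    {"ax":0,"ay":0,"az":0.184,"dx":0,"dy":0,"dz":0,"jaw":0.5},
    {"ax":0,"ay":0,"az":0.184,"dx":0,"dy":0,"dz":0,"jaw":0.5},
    {"ax":0,"ay":0,"az":0.184,"dx":0,"dy":0,"dz":0,"jaw":0.5},
    {"ax":0,"ay":0,"az":0.184,"dx":0,"dy":0,"dz":0,"jaw":0.5},
    {"ax":0,"ay":0,"az":0.184,"dx":0,"dy":0,"dz":0,"jaw":0.5},
  ],
)

```text
time: 4.9
eef_pos: [524.3, -338.6, 242.4]
ee_rot: [3.141, -0.0, 1.538]
force: [0.3, -0.9, -0.4]
opening: 42.8
grip_force: 0.0
```

drive_tool(
  moves=[
    {"ax":0,"ay":0,"az":0.184,"dx":0,"dy":0,"dz":0,"jaw":0.5},
    {"ax":0,"ay":0,"az":0.184,"dx":0,"dy":0,"dz":0,"jaw":0.5},
    {"ax":0,"ay":0,"az":0.184,"dx":0,"dy":0,"dz":0,"jaw":0.5},
    {"ax":0,"ay":0,"az":0.184,"dx":0,"dy":0,"dz":0,"jaw":0.5},
    {"ax":0,"ay":0,"az":0.184,"dx":0,"dy":0,"dz":0,"jaw":0.5},
    {"ax":0,"ay":0,"az":0.184,"dx":0,"dy":0,"dz":0,"jaw":0.5},
    {"ax":0,"ay":0,"az":0.184,"dx":0,"dy":0,"dz":0,"jaw":0.5},
    {"ax":0,"ay":0,"az":0.184,"dx":0,"dy":0,"dz":0,"jaw":0.5},
    {"ax":0,"ay":0,"az":0.184,"dx":0,"dy":0,"dz":0,"jaw":0.5},
    {"ax":0,"ay":0,"az":0,"dx":0,"dy":0,"dz":0,"jaw":0.5},
  ],
)

```text
time: 6.15
eef_pos: [524.3, -338.6, 242.3]
ee_rot: [-3.142, 0.0, -0.111]
force: [0.2, -0.3, -1.1]
opening: 42.9
grip_force: 0.0
```

drive_tool(
  moves=[
    {"ax":0,"ay":0,"az":0,"dx":0.001,"dy":0.002,"dz":0.05,"jaw":0.5},
    {"ax":0,"ay":0,"az":0,"dx":0,"dy":0,"dz":0.05,"jaw":0.5},
    {"ax":0,"ay":0,"az":0,"dx":0,"dy":0,"dz":0.04,"jaw":0.5},
    {"ax":0,"ay":0,"az":0,"dx":0,"dy":0,"dz":0.03,"jaw":0.5},
    {"ax":0,"ay":0,"az":0,"dx":0,"dy":0,"dz":0,"jaw":0.5},
  ],
)

```text
time: 6.78
eef_pos: [524.3, -340.3, 70.9]
ee_rot: [-3.141, 0.003, -0.108]
force: [0.5, 0.8, -0.1]
opening: 42.5
grip_force: 0.0
```

Run:
```python
from fit import *
from plant import viewer
d=viewer.get_image("side")
cv2.imwrite("pics/g1.png",cv2.resize(d['img'][200:400,190:390,::-1],(600,600),interpolation=3))
```

```text
(no output)
```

View pics/g1.png

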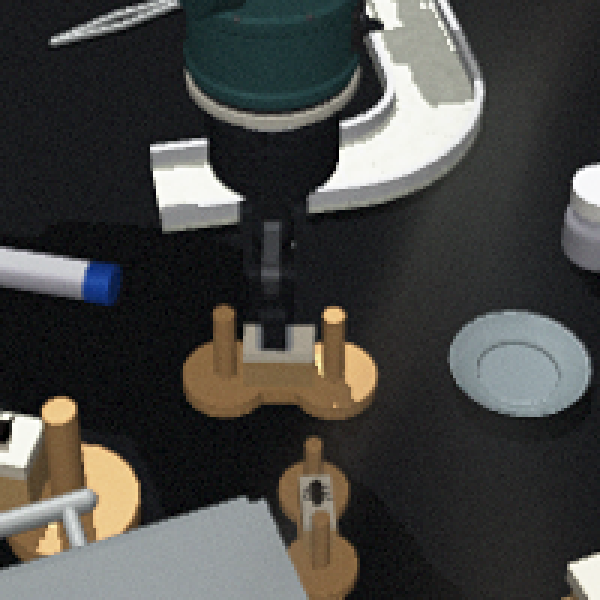

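The finger at (275,335) is centred over the middle carrier's block between its posts at (225,340) and (334,345). I'll descend and grip.

drive_tool(
  newtons=40,
  moves=[
    {"ax":0,"ay":0,"az":0,"dx":0.0005,"dy":0,"dz":0.021,"jaw":0.5},
    {"ax":0,"ay":0,"az":0,"dx":0,"dy":0,"dz":0.0205,"jaw":0.5},
    {"ax":0,"ay":0,"az":0,"dx":0,"dy":0,"dz":0,"jaw":0.5},
    {"ax":0,"ay":0,"az":0,"dx":0,"dy":0,"dz":0,"jaw":0.1},
    {"ax":0,"ay":0,"az":0,"dx":0,"dy":0,"dz":0,"jaw":0.1},
    {"ax":0,"ay":0,"az":0,"dx":0,"dy":0,"dz":0,"jaw":0.1},
    {"ax":0,"ay":0,"az":0,"dx":0,"dy":0,"dz":0,"jaw":0.1},
  ],
)

```text
time: 7.7
eef_pos: [525.7, -341.2, 31.5]
ee_rot: [3.141, -0.001, -0.112]
force: [-0.6, 1.3, 5.6]
opening: 23.6
grip_force: 41.2
```

drive_tool(
  moves=[
    {"ax":0,"ay":0,"az":0,"dx":0,"dy":0,"dz":-0.02,"jaw":0.1},
    {"ax":0,"ay":0,"az":0,"dx":0,"dy":0,"dz":-0.03,"jaw":0.1},
    {"ax":0,"ay":0,"az":-0.1,"dx":0,"dy":0,"dz":-0.02,"jaw":0.1},
    {"ax":0,"ay":0,"az":-0.1,"dx":0,"dy":0,"dz":0,"jaw":0.1},
    {"ax":0,"ay":0,"az":0,"dx":0.0037,"dy":-0.0484,"dz":0,"jaw":0.1},
    {"ax":0,"ay":0,"az":0,"dx":0.0037,"dy":-0.0484,"dz":0,"jaw":0.1},
    {"ax":0,"ay":0,"az":0,"dx":0.0037,"dy":-0.0484,"dz":0,"jaw":0.1},
    {"ax":0,"ay":0,"az":0,"dx":0.0037,"dy":-0.0484,"dz":0,"jaw":0.1},
    {"ax":0,"ay":0,"az":0,"dx":0,"dy":0,"dz":0,"jaw":0.1},
    {"ax":0,"ay":0,"az":0,"dx":0,"dy":0,"dz":0,"jaw":0.1},
  ],
)

```text
time: 8.95
eef_pos: [523.4, -147.0, 101.7]
ee_rot: [3.141, -0.001, 0.088]
force: [-0.7, -0.6, -2.3]
opening: 23.1
grip_force: 40.3
```

drive_tool(
  moves=[
    {"ax":0,"ay":0,"az":0,"dx":0,"dy":0,"dz":0.023,"jaw":0.1},
    {"ax":0,"ay":0,"az":0,"dx":0,"dy":0,"dz":0.02,"jaw":0.1},
    {"ax":0,"ay":0,"az":0,"dx":0,"dy":0,"dz":0,"jaw":0.1},
  ],
)

```text
time: 9.32
eef_pos: [522.4, -147.5, 56.9]
ee_rot: [-3.142, 0.002, 0.086]
force: [-0.0, -0.1, -1.8]
opening: 23.4
grip_force: 40.3
```

Run:
```python
from fit import *
from plant import viewer,arm
s=arm.read_state();print(s['eef_pos'],s['ee_rot'])
im=[]
pt=[579.6,-51.5,.088]
z=s['eef_pos'][2]-31.5
from math import pi
for n,(x,y) in(("side",(225,190)),("top",(260,140))):
    d=viewer.get_image(n)
    p=np.array(pt)
    if n=="side": p=np.array([579.1,-48.6,.095])
    else: p=np.array([580.1,-53,.082])
    v=cv2.resize(d['img'][:,:,::-1],None,fx=3,fy=3,interpolation=3)
    def lines(parts,p,zz,col):
        r=cv2.resize(render(d,parts,p,zz),None,fx=3,fy=3); cs,_=cv2.findContours((r>.5).astype(np.uint8),0,1); cv2.drawContours(v,cs,-1,col,1)
    lines([(rect(-140,0,-121,-59),20,20.1)],p,0,(0,255,0))
    e=s['eef_pos']; off=(2 if n=="side" else -1.8)
    lines(CAR,[e[0]-.5,e[1]+off,s['ee_rot'][2]],z,(0,0,255))
    im.append(v[y*3:y*3+400,x*3:x*3+400])
cv2.imwrite("pics/p1.png",np.hstack(im))
```

```text
[ 522.38346553 -147.53484702   56.89140007] [-3.14151381e+00  1.96318895e-03  8.62745722e-02]
```

View pics/p1.png

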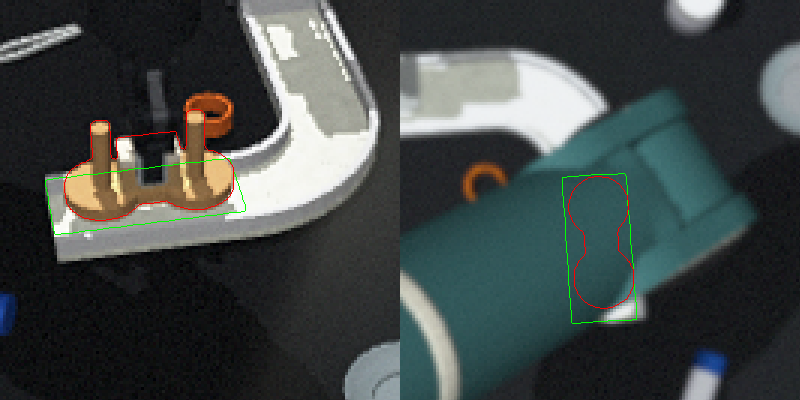

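drive_tool(
  moves=[
    {"ax":0,"ay":0,"az":0,"dx":0.0005,"dy":0,"dz":0.005,"jaw":0.1},
    {"ax":0,"ay":0,"az":0,"dx":0,"dy":0,"dz":0.005,"jaw":0.1},
    {"ax":0,"ay":0,"az":0,"dx":0,"dy":0,"dz":0.003,"jaw":0.1},
    {"ax":0,"ay":0,"az":0,"dx":0,"dy":0,"dz":0,"jaw":0.1},
  ],
)

```text
time: 9.93
eef_pos: [523.6, -146.7, 44.6]
ee_rot: [3.142, 0.0, 0.088]
force: [0.1, -0.4, -2.6]
opening: 23.2
grip_force: 40.4
```

drive_tool(
  moves=[
    {"ax":0,"ay":0,"az":0,"dx":0,"dy":0,"dz":0.004,"jaw":0.1},
    {"ax":0,"ay":0,"az":0,"dx":0,"dy":0,"dz":0.003,"jaw":0.1},
    {"ax":0,"ay":0,"az":0,"dx":0,"dy":0,"dz":0,"jaw":0.1},
  ],
)

```text
time: 10.3
eef_pos: [523.7, -146.8, 37.7]
ee_rot: [3.142, 0.0, 0.088]
force: [0.0, -0.1, -1.9]
opening: 23.1
grip_force: 40.4
```

drive_tool(
  moves=[
    {"ax":0,"ay":0,"az":0,"dx":0,"dy":0,"dz":0.001,"jaw":0.1},
    {"ax":0,"ay":0,"az":0,"dx":0,"dy":0,"dz":0,"jaw":0.1},
  ],
)

```text
time: 10.55
eef_pos: [523.7, -146.8, 37.4]
ee_rot: [-3.141, -0.0, 0.088]
force: [-6.2, 3.7, 13.0]
opening: 23.2
grip_force: 42.7
```

drive_tool(
  moves=[
    {"ax":0,"ay":0,"az":0,"dx":0,"dy":0,"dz":0,"jaw":0.5},
    {"ax":0,"ay":0,"az":0,"dx":0,"dy":0,"dz":0,"jaw":0.5},
    {"ax":0,"ay":0,"az":0,"dx":0,"dy":0,"dz":0,"jaw":0.5},
    {"ax":0,"ay":0,"az":0,"dx":0,"dy":0,"dz":-0.02,"jaw":0.5},
    {"ax":0,"ay":0,"az":0,"dx":0,"dy":0,"dz":-0.04,"jaw":0.5},
    {"ax":0,"ay":0,"az":0,"dx":0,"dy":0,"dz":-0.04,"jaw":0.5},
    {"ax":0,"ay":0,"az":0,"dx":-0.043,"dy":0,"dz":0,"jaw":0},
    {"ax":0,"ay":0,"az":0,"dx":-0.043,"dy":0,"dz":0,"jaw":0},
    {"ax":0,"ay":0,"az":0,"dx":0,"dy":0,"dz":0,"jaw":0},
    {"ax":0,"ay":0,"az":0,"dx":0,"dy":0,"dz":0,"jaw":0},
  ],
)

```text
time: 11.8
eef_pos: [438.7, -154.1, 137.7]
ee_rot: [-3.141, -0.001, 0.088]
force: [-0.0, 0.5, -0.0]
opening: 0.3
grip_force: 0.0
```

Run:
```python
from fit import *
from plant import viewer,arm
d=viewer.get_image("side")
a=cv2.resize(d['img'][150:300,220:370,::-1],(600,600),interpolation=3)
cv2.imwrite("pics/r1.png",a)
m=pick(viewer,"side","carrier",(285,240)); print(m.sum(),fit([(d,m)],CAR,[522.8,-145,.09],zoff=6))
```

```text
1201.0 (array([ 5.22570600e+02, -1.44537867e+02,  8.15456095e-02]), np.float64(0.14513946711074105))
```

View pics/r1.png

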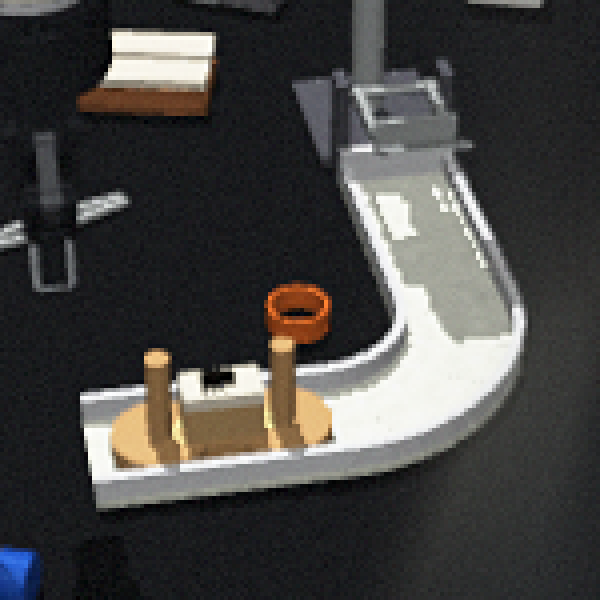

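The carrier sits flat in the loading leg, discs at (150,445) and (297,415) in the crop. Next I lower the shut fingers behind it and push.

drive_tool(
  moves=[
    {"ax":0,"ay":0,"az":0,"dx":-0.001,"dy":-0.002,"dz":0.04,"jaw":0},
    {"ax":0,"ay":0,"az":0,"dx":0,"dy":0,"dz":0.04,"jaw":0},
    {"ax":0,"ay":0,"az":0,"dx":0,"dy":0,"dz":0.025,"jaw":0},
    {"ax":0,"ay":0,"az":0,"dx":0,"dy":0,"dz":0.01,"jaw":0},
    {"ax":0,"ay":0,"az":0,"dx":0,"dy":0,"dz":0,"jaw":0},
    {"ax":0,"ay":0,"az":0,"dx":0.01,"dy":0,"dz":0,"jaw":0},
    {"ax":0,"ay":0,"az":0,"dx":0.01,"dy":0,"dz":0,"jaw":0},
    {"ax":0,"ay":0,"az":0,"dx":0.01,"dy":0,"dz":0,"jaw":0},
    {"ax":0,"ay":0,"az":0,"dx":0.01,"dy":0,"dz":0,"jaw":0},
    {"ax":0,"ay":0,"az":0,"dx":0,"dy":0,"dz":0,"jaw":0},
  ],
)

```text
time: 13.15
eef_pos: [477.6, -148.8, 21.8]
ee_rot: [3.141, -0.0, 0.089]
force: [0.2, 0.8, -0.2]
opening: 0.1
grip_force: 0.0
```

drive_tool(
  moves=[
    {"ax":0,"ay":0,"az":0,"dx":0.012,"dy":-0.002,"dz":0,"jaw":0},
    {"ax":0,"ay":0,"az":0,"dx":0.012,"dy":0,"dz":0,"jaw":0},
    {"ax":0,"ay":0,"az":0,"dx":0.012,"dy":0,"dz":0,"jaw":0},
    {"ax":0,"ay":0,"az":0,"dx":0.012,"dy":0,"dz":0,"jaw":0},
    {"ax":0,"ay":0,"az":0,"dx":0.012,"dy":0,"dz":0,"jaw":0},
    {"ax":0,"ay":0,"az":0,"dx":0.011,"dy":0,"dz":0,"jaw":0},
    {"ax":0,"ay":0,"az":-0.1,"dx":0.0088,"dy":0.0035,"dz":0,"jaw":0},
    {"ax":0,"ay":0,"az":-0.1,"dx":0.0088,"dy":0.0035,"dz":0,"jaw":0},
    {"ax":0,"ay":0,"az":-0.1,"dx":0.0088,"dy":0.0035,"dz":0,"jaw":0},
    {"ax":0,"ay":0,"az":0,"dx":0,"dy":0,"dz":0,"jaw":0},
  ],
)

```text
time: 14.4
eef_pos: [575.9, -146.2, 21.9]
ee_rot: [3.141, -0.001, 0.387]
force: [0.1, 0.1, 0.3]
opening: 0.2
grip_force: 0.0
```

```bash
cat > chk.py <<'E'
from fit import *
from plant import viewer,arm
import sys
s=arm.read_state(); c,k=np.cos(.088),np.sin(.088); d=s['eef_pos'][:2]-np.array([579.6,-51.5])
print("local",np.round([c*d[0]+k*d[1],-k*d[0]+c*d[1]],1),"theta",round(s['ee_rot'][2]-.088,3),"z",s['eef_pos'][2],np.round(s['force'],1))
th=s['ee_rot'][2]-.088; print("arc target",np.round([86*np.sin(th)-39*np.cos(th),-86*np.cos(th)-39*np.sin(th)],1))
if len(sys.argv)>1:
    im=viewer.get_image("side")['img'][130:300,230:370,::-1]
    cv2.imwrite(f"pics/{sys.argv[1]}.png",cv2.resize(im,(480,583),interpolation=3))
E
python3 chk.py q1
```

```text
local [-12. -94.] theta 0.299 z 21.90929721628375 [0.1 0.1 0.3]
arc target [-11.9 -93.7]
```

View pics/q1.png

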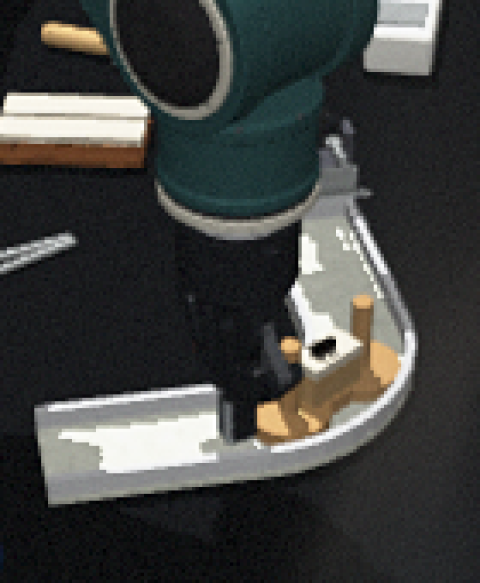

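It is rounding the corner upright, with the pusher at (240,420) behind the rear disc at (290,425). I'll continue along the arc.

drive_tool(
  moves=[
    {"ax":0,"ay":0,"az":-0.1,"dx":0.0088,"dy":0.0035,"dz":0,"jaw":0},
    {"ax":0,"ay":0,"az":-0.1,"dx":0.0088,"dy":0.0035,"dz":0,"jaw":0},
    {"ax":0,"ay":0,"az":-0.1,"dx":0.0088,"dy":0.0035,"dz":0,"jaw":0},
    {"ax":0,"ay":0,"az":-0.1,"dx":0.0088,"dy":0.0035,"dz":0,"jaw":0},
    {"ax":0,"ay":0,"az":-0.1,"dx":0.0088,"dy":0.0035,"dz":0,"jaw":0},
    {"ax":0,"ay":0,"az":-0.1,"dx":0.0088,"dy":0.0035,"dz":0,"jaw":0},
    {"ax":0,"ay":0,"az":0,"dx":0,"dy":0,"dz":0,"jaw":0},
  ],
)

```text
time: 15.32
eef_pos: [629.4, -131.6, 21.8]
ee_rot: [3.141, -0.0, 0.986]
force: [-0.1, 0.3, 0.8]
opening: -0.0
grip_force: 0.0
```

```bash
python3 chk.py
```

```text
local [ 42.6 -84.2] theta 0.898 z 21.844144457339773 [-0.1  0.3  0.8]
arc target [ 43.  -84.1]
```

drive_tool(
  moves=[
    {"ax":0,"ay":0,"az":-0.1,"dx":0.0088,"dy":0.0035,"dz":0,"jaw":0},
    {"ax":0,"ay":0,"az":-0.1,"dx":0.0088,"dy":0.0035,"dz":0,"jaw":0},
    {"ax":0,"ay":0,"az":-0.1,"dx":0.0088,"dy":0.0035,"dz":0,"jaw":0},
    {"ax":0,"ay":0,"az":-0.1,"dx":0.0088,"dy":0.0035,"dz":0,"jaw":0},
    {"ax":0,"ay":0,"az":-0.1,"dx":0.0088,"dy":0.0035,"dz":0,"jaw":0},
    {"ax":0,"ay":0,"az":-0.1,"dx":0.0088,"dy":0.0035,"dz":0,"jaw":0},
    {"ax":0,"ay":0,"az":-0.072,"dx":0.006,"dy":0.0025,"dz":0,"jaw":0},
    {"ax":0,"ay":0,"az":0,"dx":0,"dy":0,"dz":0,"jaw":0},
  ],
)

```text
time: 16.32
eef_pos: [667.9, -82.6, 21.7]
ee_rot: [-3.141, -0.001, 1.657]
force: [-0.2, -0.7, -0.1]
opening: 0.0
grip_force: 0.0
```

```bash
python3 chk.py q2
```

```text
local [ 85.3 -38.8] theta 1.569 z 21.738586534729286 [-0.2 -0.7 -0.1]
arc target [ 85.9 -39.1]
```

View pics/q2.png

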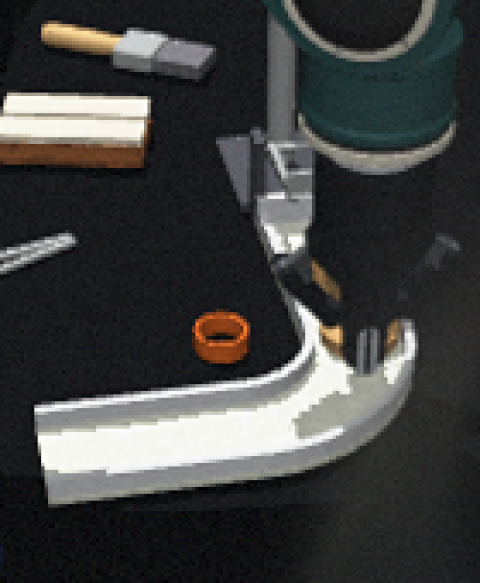

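drive_tool(
  moves=[
    {"ax":0,"ay":0,"az":0,"dx":0.008,"dy":0.001,"dz":0,"jaw":0},
    {"ax":0,"ay":0,"az":0,"dx":0.008,"dy":0.001,"dz":0,"jaw":0},
    {"ax":0,"ay":0,"az":0,"dx":0.008,"dy":0,"dz":0,"jaw":0},
    {"ax":0,"ay":0,"az":0,"dx":0.008,"dy":0,"dz":0,"jaw":0},
    {"ax":0,"ay":0,"az":0,"dx":0,"dy":0,"dz":0,"jaw":0},
  ],
)

```text
time: 17.0
eef_pos: [667.3, -50.0, 21.8]
ee_rot: [-3.142, -0.0, 1.661]
force: [0.3, -0.7, -0.7]
opening: 0.1
grip_force: 0.2
```

drive_tool(
  moves=[
    {"ax":0,"ay":0,"az":0,"dx":0.006,"dy":0,"dz":0,"jaw":0},
    {"ax":0,"ay":0,"az":0,"dx":0.006,"dy":0,"dz":0,"jaw":0},
    {"ax":0,"ay":0,"az":0,"dx":0.004,"dy":0,"dz":0,"jaw":0},
    {"ax":0,"ay":0,"az":0,"dx":0,"dy":0,"dz":0,"jaw":0},
  ],
)

```text
time: 17.5
eef_pos: [665.9, -34.4, 21.8]
ee_rot: [3.142, -0.0, 1.661]
force: [-0.2, 0.5, 0.0]
opening: 0.3
grip_force: 0.0
```

```bash
python3 chk.py
```

```text
local [87.5  9.5] theta 1.573 z 21.80766845384385 [-0.2  0.5  0. ]
arc target [ 86.1 -38.8]
```

Now small steps until the end stop is felt.

drive_tool(
  moves=[
    {"ax":0,"ay":0,"az":0,"dx":0.0015,"dy":0,"dz":0,"jaw":0},
    {"ax":0,"ay":0,"az":0,"dx":0.0015,"dy":0,"dz":0,"jaw":0},
    {"ax":0,"ay":0,"az":0,"dx":0,"dy":0,"dz":0,"jaw":0},
  ],
)

```text
time: 17.88
eef_pos: [665.7, -32.2, 21.9]
ee_rot: [3.141, 0.0, 1.66]
force: [-0.9, -0.6, -0.4]
opening: 0.0
grip_force: 0.3
```

drive_tool(
  moves=[
    {"ax":0,"ay":0,"az":0,"dx":0.001,"dy":0,"dz":0,"jaw":0},
    {"ax":0,"ay":0,"az":0,"dx":0,"dy":0,"dz":0,"jaw":0},
  ],
)

```text
time: 18.12
eef_pos: [665.5, -31.2, 21.8]
ee_rot: [3.142, 0.0, 1.66]
force: [-0.0, -1.8, -0.4]
opening: -0.1
grip_force: 0.6
```

drive_tool(
  moves=[
    {"ax":0,"ay":0,"az":0,"dx":0.001,"dy":0,"dz":0,"jaw":0},
    {"ax":0,"ay":0,"az":0,"dx":0,"dy":0,"dz":0,"jaw":0},
  ],
)

```text
time: 18.38
eef_pos: [665.5, -30.1, 21.8]
ee_rot: [3.142, 0.0, 1.66]
force: [-0.3, -0.6, 0.7]
opening: 0.2
grip_force: 0.6
```

drive_tool(
  moves=[
    {"ax":0,"ay":0,"az":0,"dx":0.001,"dy":0,"dz":0,"jaw":0},
    {"ax":0,"ay":0,"az":0,"dx":0,"dy":0,"dz":0,"jaw":0},
  ],
)

```text
time: 18.62
eef_pos: [665.4, -29.1, 21.8]
ee_rot: [3.142, 0.0, 1.66]
force: [-0.5, -0.8, 1.4]
opening: 0.2
grip_force: 0.6
```

drive_tool(
  moves=[
    {"ax":0,"ay":0,"az":0,"dx":0.001,"dy":0,"dz":0,"jaw":0},
    {"ax":0,"ay":0,"az":0,"dx":0,"dy":0,"dz":0,"jaw":0},
  ],
)

```text
time: 18.88
eef_pos: [665.3, -28.1, 21.8]
ee_rot: [3.142, 0.0, 1.66]
force: [0.5, -1.3, 0.2]
opening: 0.1
grip_force: 0.6
```

drive_tool(
  moves=[
    {"ax":0,"ay":0,"az":0,"dx":0.001,"dy":0,"dz":0,"jaw":0},
    {"ax":0,"ay":0,"az":0,"dx":0,"dy":0,"dz":0,"jaw":0},
  ],
)

```text
time: 19.12
eef_pos: [665.2, -27.4, 21.8]
ee_rot: [3.142, 0.0, 1.66]
force: [0.7, -2.7, 0.4]
opening: 0.0
grip_force: 1.3
```

drive_tool(
  moves=[
    {"ax":0,"ay":0,"az":0,"dx":0.001,"dy":0,"dz":0,"jaw":0},
    {"ax":0,"ay":0,"az":0,"dx":0,"dy":0,"dz":0,"jaw":0},
  ],
)

```text
time: 19.38
eef_pos: [665.1, -27.1, 21.9]
ee_rot: [3.141, 0.001, 1.659]
force: [0.6, -5.8, 0.7]
opening: 0.4
grip_force: 3.1
```

Run:
```python
from plant import viewer
import cv2,numpy as np
a=viewer.get_image("side")['img'][135:235,280:380,::-1];b=viewer.get_image("top")['img'][120:220,215:315,::-1]
cv2.imwrite("pics/q3.png",np.hstack([cv2.resize(i,(400,400),interpolation=3) for i in(a,b)]))
```

```text
(no output)
```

View pics/q3.png

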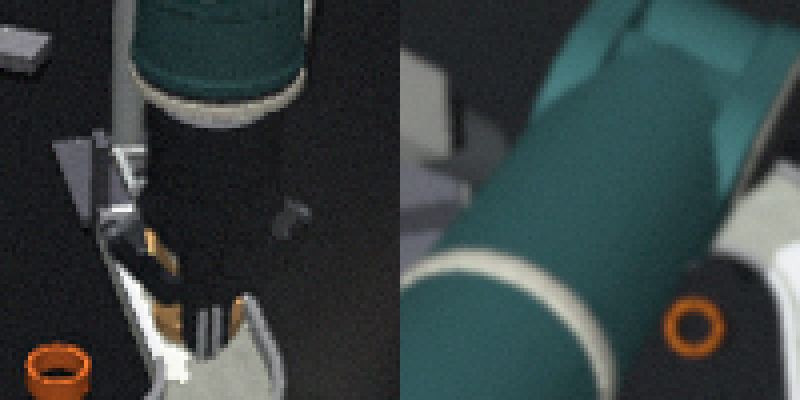

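Force is rising and motion has stalled, which points to the end stop. I'll press a little more, then back off and look.

drive_tool(
  moves=[
    {"ax":0,"ay":0,"az":0,"dx":0.0015,"dy":0,"dz":0,"jaw":0},
    {"ax":0,"ay":0,"az":0,"dx":0,"dy":0,"dz":0,"jaw":0},
    {"ax":0,"ay":0,"az":0,"dx":0,"dy":0,"dz":0,"jaw":0},
  ],
)

```text
time: 19.85
eef_pos: [665.0, -26.9, 22.0]
ee_rot: [3.141, 0.003, 1.658]
force: [2.1, -12.0, -0.5]
opening: -0.1
grip_force: 5.7
```

drive_tool(
  moves=[
    {"ax":0,"ay":0,"az":0,"dx":-0.006,"dy":0,"dz":0,"jaw":0},
    {"ax":0,"ay":0,"az":0,"dx":-0.015,"dy":0,"dz":0,"jaw":0},
    {"ax":0,"ay":0,"az":0,"dx":-0.03,"dy":0,"dz":0,"jaw":0},
    {"ax":0,"ay":0,"az":0,"dx":-0.02,"dy":0,"dz":-0.03,"jaw":0},
    {"ax":0,"ay":0,"az":0,"dx":-0.02,"dy":0,"dz":-0.05,"jaw":0},
    {"ax":0,"ay":0,"az":0,"dx":-0.03,"dy":0.0,"dz":-0.05,"jaw":0},
    {"ax":0,"ay":0,"az":0,"dx":-0.05,"dy":-0.03,"dz":0,"jaw":0},
    {"ax":0,"ay":0,"az":0,"dx":-0.05,"dy":-0.03,"dz":0,"jaw":0},
    {"ax":0,"ay":0,"az":0,"dx":-0.05,"dy":-0.03,"dz":0,"jaw":0},
    {"ax":0,"ay":0,"az":0,"dx":-0.05,"dy":-0.03,"dz":0,"jaw":0},
    {"ax":0,"ay":0,"az":0,"dx":0,"dy":0,"dz":0,"jaw":0},
  ],
)

```text
time: 21.22
eef_pos: [570.2, -360.9, 152.4]
ee_rot: [-3.141, 0.002, 1.652]
force: [0.3, 0.5, 0.2]
opening: -0.3
grip_force: 0.0
```

Run:
```python
from fit import *
from plant import viewer
d={n:viewer.get_image(n) for n in("side","top")}
a=d['side']['img'][135:235,280:380,::-1];b=d['top']['img'][130:230,215:315,::-1]
cv2.imwrite("pics/q4.png",np.hstack([cv2.resize(i,(400,400),interpolation=3) for i in(a,b)]))
for n,p in(("side",[579.1,-48.6,.095]),("top",[580.1,-53,.082])):
    h=world(p,[[90,85,6],[90,51,70],[90,107,55],[90,119,70]]); print(n,np.round(project(d[n],h),1).tolist())
    print([(np.round(r['centre'],1).tolist(),r['confidence']) for q in("carrier","keeper_blade","cap") for r in viewer.mark_of(n,q)])
```

```text
side [[324.6, 207.1], [328.9, 193.2], [323.2, 186.1], [322.3, 178.6]]
[([296.0, 378.3], 0.77), ([189.6, 369.7], 0.72), ([324.6, 208.0], 0.51), ([327.9, 205.8], 0.35)]
top [[261.8, 171.4], [272.8, 165.9], [253.1, 168.2], [248.4, 167.3]]
[([419.7, 282.8], 0.88), ([261.0, 173.1], 0.65), ([250.0, 165.2], 0.84), ([285.4, 205.7], 0.58), ([288.5, 203.9], 0.4)]
```

View pics/q4.png

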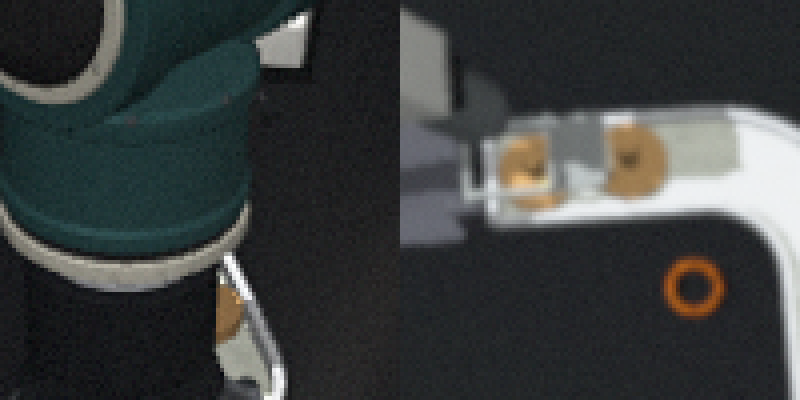

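The top view shows the carrier's leading post at (520,160) inside the bail frame, with the rear disc at (635,160) in the open. I'll clear the arm from the side view and check the keeper and carrier numerically.

drive_tool(
  moves=[
    {"ax":0,"ay":0,"az":0,"dx":0,"dy":-0.05,"dz":-0.03,"jaw":0},
    {"ax":0,"ay":0,"az":0,"dx":0,"dy":-0.05,"dz":-0.03,"jaw":0},
    {"ax":0,"ay":0,"az":0,"dx":0,"dy":-0.05,"dz":0,"jaw":0},
    {"ax":0,"ay":0,"az":0,"dx":0,"dy":-0.05,"dz":0,"jaw":0},
    {"ax":0,"ay":0,"az":0,"dx":0,"dy":0,"dz":0,"jaw":0},
  ],
)

```text
time: 22.25
eef_pos: [372.0, -373.3, 212.4]
ee_rot: [3.141, -0.001, 1.656]
force: [1.5, -0.4, -1.1]
opening: -0.1
grip_force: 0.0
```

Run:
```python
from fit import *
from plant import viewer
for n,p,(x,y,w,h) in(("side",[579.1,-48.6,.095],(300,135,50,65)),("top",[580.1,-53,.082],(220,140,50,60))):
    d=viewer.get_image(n); old=cv2.imread(f"pics/{n}0.png")[:,:,::-1]
    D=np.abs(d['img'].astype(int)-old).max(2)
    print(n,"carrier",[(np.round(r['centre'],1).tolist(),round(r['confidence'],2)) for r in viewer.mark_of(n,"carrier")],"blade",[(np.round(r['centre'],1).tolist(),r['confidence']) for r in viewer.mark_of(n,"keeper_blade")])
    print(" home proj",np.round(project(d,world(p,[[90,85,6],[90,107,55]])),1).tolist())
    for l in ("carrier","keeper"):
        print(l,[(r['box'],round(r['confidence'],2),int(r['mask'].sum())) for r in viewer.silhouettes(n,l)])
    # diff map of keeper area: '#': changed
    for r in D[y:y+h:1 if n=="side" else 1,x:x+w]: print(''.join('#' if v>50 else '.' for v in r))
    # brown pixel extents along track axis at base-top height
    im=d['img'].astype(int); br=(im[:,:,0]-im[:,:,2]>40)&(im[:,:,0]>70); yy,xx=np.nonzero(br[120:230,215:345])
    P=np.array([ray(d,(a+215,b+120),18) for a,b in zip(xx,yy)]); q=P[:,:2]-p[:2]; c,s=np.cos(p[2]),np.sin(p[2])
    lx=c*q[:,0]+s*q[:,1]; ly=-s*q[:,0]+c*q[:,1]; m=(abs(lx-90)<32)&(ly>0); print("rear edge y",np.sort(ly[m])[:12].round(1))
```

```text
side carrier [([323.7, 208.1], 0.8), ([300.0, 378.6], 0.7), ([188.4, 366.8], 0.65)] blade [([321.1, 184.6], 0.8)]
 home proj [[324.6, 207.1], [323.2, 186.1]]
carrier [([284.0, 347.6, 310.9, 402.8], 0.89, 896), ([310.2, 189.2, 342.3, 224.1], 0.69, 614), ([140.9, 321.8, 237.3, 386.8], 0.69, 3605)]
keeper [([309.3, 166.1, 334.4, 187.8], 0.81, 347), ([240.7, 58.5, 349.6, 278.4], 0.35, 6220)]
..................................................
..................................................
..................................................
..................................................
..................................................
..................................................
..................................................
..................................................
..................................................
..................................................
..................................................
..................................................
..................................................
..............................................
[... 5505 characters left out ...]
..............
..................................................
..................................................
..................................................
..................................................
..................................................
..................................................
..................................................
..................................................
..................................................
..................................................
..................................................
..................................................
rear edge y [28.4 28.6 28.8 28.9 29.1 31.  31.2 31.3 31.5 31.7 31.8 32. ]
```

```bash
python3 -c "
from plant import job_done
print(job_done())"
```

```text
the job is handed in; nothing more can be done
None
```

The carrier is round the corner and home against the end stop, pushed there upright, with the keeper back down behind its leading post (both camera views match the start); the job is handed in at about 22 s, but I didn't re-measure the other items on the bench.

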